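Empty the spent-pod tray of the bar's cocktail machine

ROBOT

A 7-joint arm with a two-finger parallel gripper is mounted at the origin on the work surface. World frame = base frame: x ahead of the robot, y to its left, z up, the work surface at z = 0. Lengths are in m, angles in rad, forces in N, time in s.
With the tool pointing down it reaches from about 0.4 to 0.875 m from the base axis. Payload 6.5 kg.
Tool frame: the origin (TCP) lies between the finger pads; the fingertips stand env.tips_ahead ahead of it and the grasp point (between the pads) lies 3 mm ahead of it (env.tips_ahead is the distance from the TCP to the fingertips, in m); z points along the fingers, y is the line along which they close (so a half turn about z gives the same grasp; the last joint's range is limited). The gripper opens to 88 mm and grips with 3 to 60 N. Pads are 18 mm wide; open, the fingers measure 123 mm over their backs; the gripper's body (75 mm by 187 mm) begins 45 mm behind the grasp point.
Start: joints at [1.103, 0.536, -0.004, 1.538, 0.003, 1.067, -0.071], TCP at [0.254, -0.598, 0.261] pointing down, gripper open.
Joint ranges: [-2.7, 2.7], [-0.37, 2.16], [-1.27, 1.26], [0.24, 2.4], [-1.31, 4.45], [0.19, 1.91], [-2.76, 2.76]. Speed limits (rad/s): [2.39, 2.39, 3.14, 3.14, 3.14, 3.14, 3.14].

INTERFACE

Orientations are given as a unit quaternion [x, y, z, w].
In Python, from plant import env gives the robot as it stands.
- The arm moves only by the tool apply_moves, never from a script. Its argument "targets" is a list of rows, each an object with "dp": the shift along the tool's x, y, z each as a share of 1000 mm, from -1 to 1, a list of three; "rot": the turn, a rotation vector about the tool's x, y, z each as a share of 120 degrees, from -1 to 1, a list of three; "hand": the opening, from -1 (shut) to 1 (fully open). A call has exactly 8 rows; each row shifts and turns the commanded pose from where the row before left it, along the tool's axes as they then stand; what a row does not reach is not made up. A row lasts 1/8 s, in which the tool goes at most 62.5 mm and 10.7 degrees, less where a joint would pass 70% of its speed; a pose out of reach is approached as far as the arm can. A call with a number of a shift or a turn outside -1 to 1 is refused whole. A call with a gripper value outside its range is refused whole. The fingers move at their own pace and stop on an object; the grip force is fixed at half the most. Time passes only in rows, so rows that do not move let the fingers close, or fill a call up. It gives the time, the measured TCP pose, the force, the opening and the grip force at its end, in the units of the state.
- env.get_state(): the state, without advancing time (a new reading comes with each control period).
- env.camera(name): name is "scene" or "top"; returns (picture, depth): 384x512x3 uint8, red, green, blue; 384x512 float32, m along the optical axis (not along the pixel's ray), 0 where there is no reading.
- env.get_calibration(name): a dict with "mtx" (3x3 intrinsics, pixels), "extrinsics" (4x4, takes a point from world to camera coordinates). Camera axes: x right, y down, z forward; pixel columns grow to the right and rows downward; lengths in m; the calibration is good to about 2 mm. A picture is of the moment at which its call begins. get_calibration takes no time and is no camera call.
- env.close_job(): hands the job in; it is judged then, once.
Trained networks look in the newest picture that a camera, given by its name, has taken for a name from the list of things; names that differ only in an ending like _2 or _b are one class to them, and where a whole thing is asked for, a point or a joint stands for the part that bears it (a point fixed in the world has none). Each returns a list of dicts, best first, with "conf" (0 to 1); they miss things now and then, are a little off and sometimes report something else, mostly with a low value. They report only what shows in the picture. A call takes as long as a camera call.
- env.search_frame(camera, thing): "rect" ([left, top, width, height] as shares, 0 to 1, of the picture: columns of its width, rows of its height, round what is visible of it).
- env.masks_of(camera, thing): "pixels" (384x512 bool, what is visible of it) and "rect" ([left, top, width, height] as shares, 0 to 1, of the picture: columns of its width, rows of its height, round what is visible of it).
The state is a dict: "clock": time; "q": joint angles; "qvel": joint speeds; "joint_efforts": joint torques, N m; "tcp_pos": TCP position; "tcp_rot": TCP orientation; "ft_force": force on the tool from outside, world axes, zero at the start; "torque": the same for the moment, N m; "width": opening from 0.0 (shut) to 1.0 (fully open); "finger_force": force on a finger pad.
Only numpy, scipy, OpenCV 4.12 (cv2) and the standard library are available. Lean on these libraries where they do the work, as an engineer would, in place of code of your own. Each camera call takes 0.05 s, during which the arm holds its last target. There are 200 camera calls.

TASK

The cocktail machine's catch tray needs emptying, but the shaker has been left standing in front of it: first put the shaker back on the wooden board, upright beside the jigger. Then slide the tray out, move its two spent pods into the grey tote, and push the tray fully home again. Leave the jigger, the glass on the machine and the small amber bottle standing where they are.

Things in the scene. Friction and masses are not known exactly. Their poses are not given: they have to be found in the camera images.
- machine: Fixed pod cocktail machine, 186 wide (its y), 335 deep (its x; a water tank adds 50 behind), 325 high. Origin: on the counter, under its middle. Front looks to its -x. Its base, front edge at x = -160, has a flat deck 76 high, open above from there to x = -75, where the brew head starts (underside 225 up); spout at x = -30, down to 196. The tray slides out from under the deck to the machine's -x
- tray (a joint): How far the catch tray is out, in m: 0 home, 0.17 at its stop, out to the machine's -x. About 1.5 N friction; stays where left; starts up to 6 mm open. Black open tray, steel front plate 176 wide, its face 168 ahead of the machine's origin when home, top 63 above the counter; other walls' top 58. Inside 156 wide, 175 long: from 155 ahead of to 20 behind the machine's origin when home
- tray_handle (a point): Middle of the tray's brass bar handle: round bar 10 thick and 120 long, along the machine's y, 46 above the counter, its centre line 38 in front of the tray's front plate (clear gap 33), on two end posts 104 apart. It moves with the tray
- tray_floor (a point): Centre of the tray's inner floor, 16 above the counter; it moves with the tray
- pod_a: Spent pod standing in the tray (hidden under the deck until the tray is out): white plastic cup with a flange, 44 high, flange 48 in diameter and 4 thick at the top, body below it 43 in diameter narrowing to 35. About 35 g. Origin: centre of its underside, z up its axis
- pod_b: The second spent pod in the tray, just like pod_a and beside it across the tray (centres 60 mm apart or more)
- shaker: Closed steel cocktail shaker standing in front of the tray handle, 178 high; origin at the centre of its underside. Base 66 in diameter, widest 84 at 98 high; on top a round cap, 40 in diameter, from 136 to 178 high, by which it can be lifted. About 0.32 kg
- board: Fixed wooden serving board, 280 (its x) by 160 (its y), 18 thick, with a small paddle grip beyond its -x end. Origin: centre of its underside. The jigger stands near its +x end; the rest of it is free for the shaker
- tote: Fixed grey plastic tote, open on top, outside 240 (its x) by 160 (its y), 258 by 172 over the rim, 90 high, walls and floor 4 thick. Origin: centre of its underside. An earlier pod, of the same kind, already stands in it near its +x end and may be pushed about
- jigger: Steel double-cone jigger standing on the board, 78 high, 42 across the foot; origin at the centre of its underside
- rocks_glass: Rocks glass standing on the machine's deck under the spout, 76 across, 85 high; origin at the centre of its underside
- bitters: Small amber bottle, 48 across, 135 high, standing on the counter beyond the tray's path on the machine's -y side; origin at the centre of its underside

How it is judged:
On the way, in this order (a step that is already met when the one before it is completed fails the run):
1. the shaker stands on the board, let go (x of shaker in the frame of board between -0.112 and 0.112 m and y of shaker in the frame of board between -0.052 and 0.052 m and z of shaker in the frame of board between 0.014 and 0.023 m and angle between shaker's own z axis and vertical below 0.1 rad and linear speed of shaker below 0.02 m/s and contact force between the fingers and shaker below 0.3 N), for 0.2 s.
2. both pods from the tray lie in the tote, let go (x of pod_a in the frame of tote between -0.12 and 0.12 m and y of pod_a in the frame of tote between -0.08 and 0.08 m and z of pod_a in the frame of tote between 0 and 0.085 m and linear speed of each of pod_a, pod_b below 0.03 m/s and contact force between the fingers and pod_a below 0.3 N and x of pod_b in the frame of tote between -0.12 and 0.12 m and y of pod_b in the frame of tote between -0.08 and 0.08 m and z of pod_b in the frame of tote between 0 and 0.085 m and contact force between the fingers and pod_b below 0.3 N), for 0.2 s.
At the end, for the whole second after the job is handed in: The shaker stands upright (within 6 degrees) on the board, its whole base on it; both pods lie inside the tote, below its rim; the tray is home to within 4 mm; shaker, pods and tray are at rest and released (all of step 1 and all of step 2 and value of joint tray below 0.004 m and velocity of joint tray between -0.01 and 0.01 m/s); the robot touches nothing.
It fails at once if the shaker is tipped over (angle between shaker's own z axis and vertical above 0.6 rad).
It fails at once if the jigger is knocked over or shifted by more than 30 mm (angle between jigger's own z axis and vertical above 0.5 rad or distance of jigger from where it was at the start of the episode above 0.03 m).
It fails at once if the rocks glass is knocked over or shifted by more than 30 mm (angle between rocks_glass's own z axis and vertical above 0.5 rad or distance of rocks_glass from where it was at the start of the episode above 0.03 m).
It fails at once if the amber bottle is knocked over or shifted by more than 30 mm (angle between bitters's own z axis and vertical above 0.5 rad or distance of bitters from where it was at the start of the episode above 0.03 m).
It also fails if it takes over 72 s, if anything falls off the work surface, if the arm or the gripper's body presses on something with over 40 N, if the wrist force passes 120 N, or if a joint passes its speed limit or range.

## Working session

There is one attempt and no reset: what is moved stays moved. The work goes in short steps, Python scripts to look and compute and a tool call to move; the robot and the scene stay as the last step left them, time stands still between calls to the robot, and variables do not carry over. Pictures are saved under pics/ and viewed, at most 10 in all, crops included, and the job is handed in when it is done.

Besides the shell and the picture viewer there is one more tool, called after "Request:" as name(argument=value, ...), one argument or row to a line, values as JSON. apply_moves: Moves the arm, as the interface text tells. Shift numbers are shares of 1000 mm and turn numbers shares of 120 degrees, none past 1 either way. Its arguments: {"type":"object","properties":{"targets":{"type":"array"}},"required":["targets"]}

```bash
mkdir -p pics; ls
cat > h.py <<'E'
import numpy as np, cv2
from plant import env
def cloud(name):
    p,d=env.camera(name); c=env.get_calibration(name); K=np.array(c["mtx"]);E=np.array(c["extrinsics"])
    v,u=np.mgrid[:384,:512]; P=np.stack([(u-K[0,2])/K[0,0]*d,(v-K[1,2])/K[1,1]*d,d],-1)
    W=(P-E[:3,3])@E[:3,:3]; W[d==0]=np.nan
    return p,W
def save(p,n): cv2.imwrite("pics/"+n,p[:,:,::-1])
E
python3 - <<'E'
from h import *
print(env.tips_ahead); s=env.get_state(); print({k:np.round(v,3) for k,v in s.items()})
ims=[]
for c in("scene","top"):
    p,W=cloud(c); ims.append(p.copy())
    for t in "machine tray tray_handle shaker board tote jigger rocks_glass bitters".split():
        for m in env.masks_of(c,t)[:2]:
            x=W[m["pixels"]]; x=x[~np.isnan(x[:,0])]
            r=np.array(m["rect"])*[512,384,512,384]
            print(c,t,round(m["conf"],2),r.round(),len(x),np.percentile(x,[3,50,97],axis=0).round(3).tolist() if len(x) else "")
save(ims[0],"scene0.png"); save(ims[1],"top0.png")
E
```

```text
pics
0.022
{'clock': np.float64(0.0), 'q': array([ 1.103,  0.537, -0.004,  1.539,  0.003,  1.067, -0.071]), 'qvel': array([-0.001,  0.   , -0.001, -0.001,  0.001,  0.001,  0.003]), 'joint_efforts': array([-0.0000e+00, -5.7098e+01,  9.9100e-01, -2.5160e+01, -5.6000e-02,
        1.8000e-02,  0.0000e+00]), 'tcp_pos': array([ 0.254, -0.598,  0.26 ]), 'tcp_rot': array([ 0.98 ,  0.2  , -0.   , -0.001]), 'ft_force': array([-0.06 , -0.479,  0.168]), 'torque': array([0.021, 0.064, 0.027]), 'finger_force': np.float64(0.0), 'width': np.float64(1.001)}
scene machine 0.96 [261.  46. 118. 119.] 7653 [[0.423, 0.298, 0.016], [0.573, 0.461, 0.173], [0.628, 0.649, 0.325]]
scene tray 0.76 [265. 133.  29.  26.] 511 [[0.405, 0.254, 0.017], [0.483, 0.301, 0.049], [0.568, 0.369, 0.065]]
scene tray_handle 0.68 [260. 131.  38.  32.] 516 [[0.405, 0.255, 0.016], [0.482, 0.301, 0.048], [0.567, 0.374, 0.065]]
scene shaker 0.82 [236. 113.  25.  57.] 1001 [[0.339, 0.156, 0.0], [0.452, 0.176, 0.098], [0.474, 0.339, 0.178]]
scene board 0.73 [138. 186. 110.  78.] 3876 [[0.369, -0.235, 0.004], [0.517, -0.169, 0.018], 
[... 905 characters left out ...]
0.132], [0.474, 0.229, 0.182]]
top shaker 0.67 [180. 235.  29.  29.] 697 [[0.402, 0.159, 0.105], [0.434, 0.19, 0.131], [0.474, 0.232, 0.182]]
top board 0.65 [282. 184.  56. 110.] 4621 [[0.366, -0.23, 0.013], [0.501, -0.152, 0.02], [0.646, -0.08, 0.026]]
top tote 0.8 [364. 192.  65.  86.] 5227 [[0.393, -0.49, 0.0], [0.512, -0.427, 0.01], [0.632, -0.325, 0.095]]
top jigger 0.49 [311. 188.  15.  17.] 203 [[0.6, -0.188, 0.02], [0.614, -0.17, 0.096], [0.634, -0.155, 0.103]]
top rocks_glass 0.57 [107. 208.  16.  21.] 191 [[0.485, 0.402, 0.078], [0.512, 0.412, 0.122], [0.543, 0.44, 0.166]]
top bitters 0.56 [197. 179.  18.  19.] 255 [[0.597, 0.149, 0.021], [0.611, 0.166, 0.094], [0.632, 0.19, 0.14]]
```

Run:
```python
import cv2,numpy as np
a=cv2.imread("pics/scene0.png")[20:320,100:420];b=cv2.imread("pics/top0.png")[130:330,0:460]
cv2.imwrite("pics/a.png",cv2.resize(a,None,fx=2,fy=2,interpolation=2));cv2.imwrite("pics/b.png",cv2.resize(b,None,fx=1.7,fy=1.7,interpolation=2))
```

```text
(no output)
```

View pics/a.png

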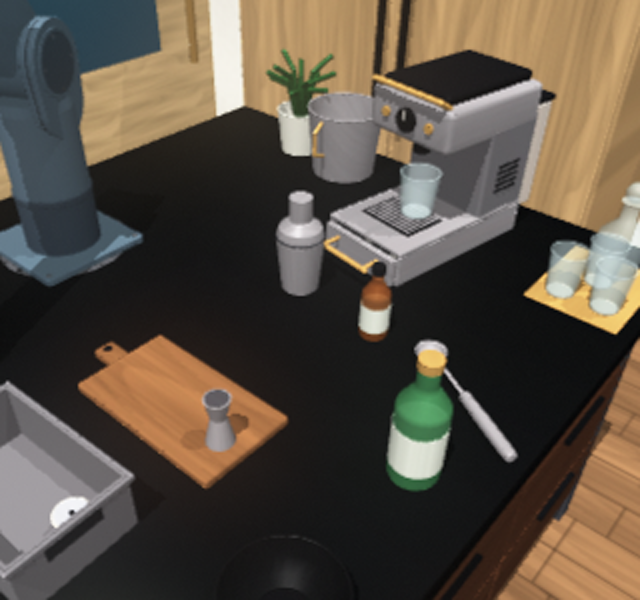

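View pics/b.png

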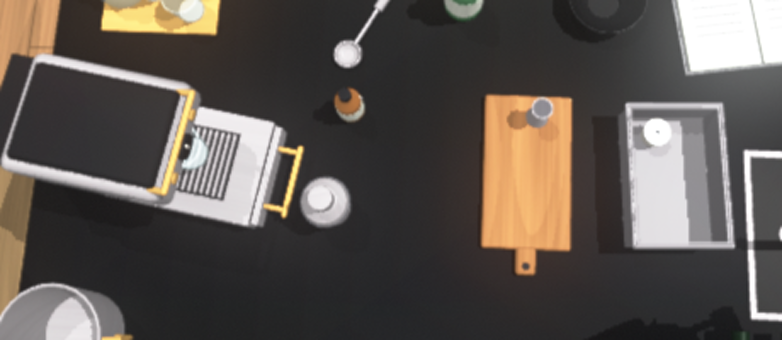

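The pictures show the machine at the left, turned by about 10°, with its tray handle near (290,180) in the top crop. The shaker stands right in front of it at (322,202) and the bottle is at (349,105). The board runs along world x, with the jigger at its far end, and the tote is on the right with its old pod at the far end. Next I measure these.

Run:
```python
from h import *
def rect(P,n):
    (c,s,a)=cv2.minAreaRect((P[:,:2]*1000).astype(np.float32)); print(n,len(P),np.round(c,1),np.round(s,1),round(a,2),"z",np.percentile(P[:,2],[5,50,95]).round(4))
p,W=cloud("top"); hsv=cv2.cvtColor(p,cv2.COLOR_RGB2HSV)
x,y,z=W[...,0],W[...,1],W[...,2]
def box(x0,x1,y0,y1,z0,z1): return (x>x0)&(x<x1)&(y>y0)&(y<y1)&(z>z0)&(z<z1)
rect(W[box(.39,.62,.27,.42,.070,.086)],"deck")
rect(W[box(.3,.7,.25,.75,.30,.34)],"mtop")
h=box(.38,.6,.24,.34,.035,.062)&(hsv[...,1]>110)&(hsv[...,0]>10)&(hsv[...,0]<35); rect(W[h],"handle")
P=W[h]; vx,vy,cx,cy=cv2.fitLine(P[:,:2].astype(np.float32),cv2.DIST_HUBER,0,.001,.001).ravel(); print("line",vx,vy,cx,cy,np.degrees(np.arctan2(vy,vx)))
rect(W[box(.39,.6,.27,.34,.058,.068)],"plate")
cap=box(.38,.5,.13,.26,.170,.190); rect(W[cap],"cap"); print(W[cap].mean(0))
sh=box(.38,.5,.13,.26,.09,.120); rect(W[sh],"shoulder")
rect(W[box(.3,.7,-.26,-.05,.012,.024)],"board")
rect(W[box(.3,.7,-.55,-.28,.08,.10)],"tote")
rect(W[box(.5,.7,-.25,-.1,.06,.11)],"jig")
p,W=cloud("scene");x,y,z=W[...,0],W[...,1],W[...,2]; hsv=cv2.cvtColor(p,cv2.COLOR_RGB2HSV)
cap=box(.38,.5,.13,.26,.140,.190); rect(W[cap],"cap_s"); rect(W[cap&(z>.174)],"captop_s")
h=box(.38,.6,.24,.34,.035,.062)&(hsv[...,1]>110)&(hsv[...,0]>10)&(hsv[...,0]<35); rect(W[h],"handle_s")
rect(W[box(.3,.7,-.26,-.05,.012,.024)],"board_s")
```

```text
deck 2152 [496.2 368.5] [129.5 187.4] 81.17 z [0.0728 0.0785 0.084 ]
mtop 6812 [520.  513.6] [263.2 181.8] 80.39 z [0.3031 0.3244 0.3289]
handle 171 [480.  280.3] [ 43.3 127.3] 79.14 z [0.0457 0.0508 0.0564]
line 0.98073715 -0.19533199 0.4690044 0.2693288 -11.264117
plate 243 [485.2 310. ] [ 19.3 185.3] 78.85 z [0.059  0.0639 0.0674]
cap 169 [438.4 195.4] [38.5 37.9] 5.49 z [0.1738 0.1793 0.1837]
[0.43841409 0.1955308  0.1791152 ]
shoulder 114 [439.1 196.9] [81.1 84.4] 2.25 z [0.1045 0.1112 0.1196]
board 4152 [ 501.5 -147.8] [188.5 364. ] 88.42 z [0.014  0.0192 0.0233]
tote 1137 [ 512.9 -409.2] [252.4 175.3] 2.26 z [0.0848 0.0914 0.0971]
jig 126 [ 618.3 -172. ] [36.  35.6] 30.16 z [0.092  0.0975 0.1027]
cap_s 172 [436.6 193.4] [37.6 40.7] 36.31 z [0.1434 0.1665 0.1787]
captop_s 63 [435.2 194.6] [36.3 38. ] 40.82 z [0.1749 0.1775 0.1793]
handle_s 88 [481.6 277.5] [ 47.5 118.9] 79.64 z [0.0452 0.0491 0.052 ]
board_s 3608 [ 492.  -155.8] [161.4 325.7] 89.79 z [0.015  0.0178 0.0201]
```

Request:
apply_moves(
  targets=[
    {"dp":[0,0,-0.01],"rot":[0,0,0.0694],"hand":1},
    {"dp":[0,0,-0.01],"rot":[0,0,0.0694],"hand":1},
    {"dp":[0,0,-0.01],"rot":[0,0,0.0694],"hand":1},
    {"dp":[0,0,-0.01],"rot":[0,0,0.0694],"hand":1},
    {"dp":[0.023,-0.058,0],"rot":[0,0,0],"hand":1},
    {"dp":[0.023,-0.058,0],"rot":[0,0,0],"hand":1},
    {"dp":[0.023,-0.058,0],"rot":[0,0,0],"hand":1},
    {"dp":[0.023,-0.058,0],"rot":[0,0,0],"hand":1},
  ],
)

```text
clock: 2.1
tcp_pos: [0.3871, -0.3846, 0.301]
tcp_rot: [0.996, -0.09, 0.0, 0.0]
ft_force: [0.6, -0.1, 0.1]
width: 0.998
finger_force: 0.0
```

```bash
cat >> h.py <<'E'
from scipy.spatial.transform import Rotation as R
def go(*t):
    s=env.get_state(); r=R.from_quat(s["tcp_rot"]); p=np.array(s["tcp_pos"]); M=r.as_matrix()
    print("clk",round(float(s["clock"]),2),"tcp",p.round(4),"yaw(y)",np.degrees(np.arctan2(M[1,1],M[0,1])).round(2),"zax",M[:,2].round(3),"w",round(float(s["width"]),3),"ff",round(float(s["finger_force"]),1),"ft",np.round(s["ft_force"],1))
    for q in t:
        q=np.array(q); d=r.inv().apply(q-p); print("->",q,"tool",d.round(4),"n",np.linalg.norm(d).round(3)); p=q
E
python3 -c "
from h import *
go([.5,-.1,.3],[.437,.195,.25],[.437,.195,.166])"
```

```text
clk 2.1 tcp [ 0.3871 -0.3846  0.301 ] yaw(y) -100.29 zax [ 0.001 -0.    -1.   ] w 0.998 ff 0.0 ft [ 0.6 -0.1  0.1]
-> [ 0.5 -0.1  0.3] tool [ 0.0603 -0.3002  0.0009] n 0.306
-> [0.437 0.195 0.25 ] tool [-0.1147 -0.279   0.0498] n 0.306
-> [0.437 0.195 0.166] tool [-0.0001 -0.      0.084 ] n 0.084
```

Request:
apply_moves(
  targets=[
    {"dp":[0.012,-0.06,0],"rot":[0,0,0],"hand":1},
    {"dp":[0.012,-0.06,0],"rot":[0,0,0],"hand":1},
    {"dp":[0.012,-0.06,0],"rot":[0,0,0],"hand":1},
    {"dp":[0.012,-0.06,0],"rot":[0,0,0],"hand":1},
    {"dp":[0.012,-0.06,0],"rot":[0,0,0],"hand":1},
    {"dp":[-0.023,-0.056,0.01],"rot":[0,0,0],"hand":1},
    {"dp":[-0.023,-0.056,0.01],"rot":[0,0,0],"hand":1},
    {"dp":[-0.023,-0.056,0.01],"rot":[0,0,0],"hand":1},
  ],
)

```text
clock: 3.1
tcp_pos: [0.4604, 0.0775, 0.2707]
tcp_rot: [0.996, -0.09, 0.0, -0.0]
ft_force: [1.4, -0.0, -0.3]
width: 1.001
finger_force: 0.0
```

Request:
apply_moves(
  targets=[
    {"dp":[-0.023,-0.056,0.01],"rot":[0,0,0],"hand":1},
    {"dp":[-0.023,-0.055,0.01],"rot":[0,0,0],"hand":1},
    {"dp":[0,0,0],"rot":[0,0,0],"hand":1},
    {"dp":[0,0,0.022],"rot":[0,0,0],"hand":1},
    {"dp":[0,0,0.022],"rot":[0,0,0],"hand":1},
    {"dp":[0,0,0.02],"rot":[0,0,0],"hand":1},
    {"dp":[0,0,0.02],"rot":[0,0,0],"hand":1},
    {"dp":[0,0,0],"rot":[0,0,0],"hand":1},
  ],
)

```text
clock: 4.1
tcp_pos: [0.4351, 0.1916, 0.1659]
tcp_rot: [0.996, -0.09, -0.001, 0.001]
ft_force: [0.5, 0.1, 0.0]
width: 1.003
finger_force: 0.0
```

```bash
python3 -c "
from h import *
go([.437,.195,.166],[.437,.195,.31],[.475,-.156,.31],[.475,-.156,.187])"
```

```text
clk 4.1 tcp [0.4351 0.1916 0.1659] yaw(y) -100.37 zax [-0.002 -0.002 -1.   ] w 1.003 ff 0.0 ft [0.5 0.1 0. ]
-> [0.437 0.195 0.166] tool [ 0.0012 -0.0037 -0.0001] n 0.004
-> [0.437 0.195 0.31 ] tool [-0.0003  0.0003 -0.144 ] n 0.144
-> [ 0.475 -0.156  0.31 ] tool [0.1005 0.3384 0.0005] n 0.353
-> [ 0.475 -0.156  0.187] tool [ 0.0002 -0.0002  0.123 ] n 0.123
```

Request:
apply_moves(
  targets=[
    {"dp":[0.001,-0.003,0],"rot":[0,0,0],"hand":1},
    {"dp":[0,0,0],"rot":[0,0,0],"hand":-1},
    {"dp":[0,0,0],"rot":[0,0,0],"hand":-1},
    {"dp":[0,0,0],"rot":[0,0,0],"hand":-1},
    {"dp":[0,0,0],"rot":[0,0,0],"hand":-1},
    {"dp":[0,0,-0.01],"rot":[0,0,0],"hand":-1},
    {"dp":[0,0,-0.02],"rot":[0,0,0],"hand":-1},
    {"dp":[0,0,-0.025],"rot":[0,0,0],"hand":-1},
  ],
)

```text
clock: 5.1
tcp_pos: [0.4361, 0.1955, 0.222]
tcp_rot: [0.996, -0.09, -0.001, 0.001]
ft_force: [0.1, 0.1, -4.1]
width: 0.446
finger_force: 30.0
```

Request:
apply_moves(
  targets=[
    {"dp":[0.0045,0.015,-0.01],"rot":[0,0,0],"hand":-1},
    {"dp":[0.009,0.03,-0.01],"rot":[0,0,0],"hand":-1},
    {"dp":[0.012,0.04,0],"rot":[0,0,0],"hand":-1},
    {"dp":[0.0135,0.045,0],"rot":[0,0,0],"hand":-1},
    {"dp":[0.0135,0.045,0],"rot":[0,0,0],"hand":-1},
    {"dp":[0.0135,0.045,0],"rot":[0,0,0],"hand":-1},
    {"dp":[0.0135,0.045,0],"rot":[0,0,0],"hand":-1},
    {"dp":[0.01,0.035,0],"rot":[0,0,0],"hand":-1},
  ],
)

```text
clock: 6.1
tcp_pos: [0.4709, -0.1173, 0.2418]
tcp_rot: [0.996, -0.09, -0.0, 0.0]
ft_force: [-1.2, 0.6, -3.2]
width: 0.447
finger_force: 30.0
```

Request:
apply_moves(
  targets=[
    {"dp":[0.0075,0.025,0],"rot":[0,0,0],"hand":-1},
    {"dp":[0.0035,0.0135,0],"rot":[0,0,0],"hand":-1},
    {"dp":[0,0,0.01],"rot":[0,0,0],"hand":-1},
    {"dp":[0,0,0.015],"rot":[0,0,0],"hand":-1},
    {"dp":[0,0,0.015],"rot":[0,0,0],"hand":-1},
    {"dp":[0,0,0.006],"rot":[0,0,0],"hand":-1},
    {"dp":[0,0,0],"rot":[0,0,0],"hand":-1},
    {"dp":[0,0,0],"rot":[0,0,0],"hand":-1},
  ],
)

```text
clock: 7.1
tcp_pos: [0.4753, -0.1549, 0.1955]
tcp_rot: [0.996, -0.089, -0.0, -0.0]
ft_force: [0.7, -0.4, -4.1]
width: 0.444
finger_force: 30.0
```

Run:
```python
from h import *
go([.475,-.156,.185])
p,W=cloud("scene"); save(p,"s1.png"); cv2.imwrite("pics/s1c.png",cv2.resize(p[120:300,110:350,::-1],None,fx=3,fy=3))
```

```text
clk 7.1 tcp [ 0.4753 -0.1549  0.1955] yaw(y) -100.27 zax [-0.  0. -1.] w 0.444 ff 30.0 ft [ 0.7 -0.4 -4.1]
-> [ 0.475 -0.156  0.185] tool [-0.0001  0.0012  0.0105] n 0.011
```

View pics/s1c.png

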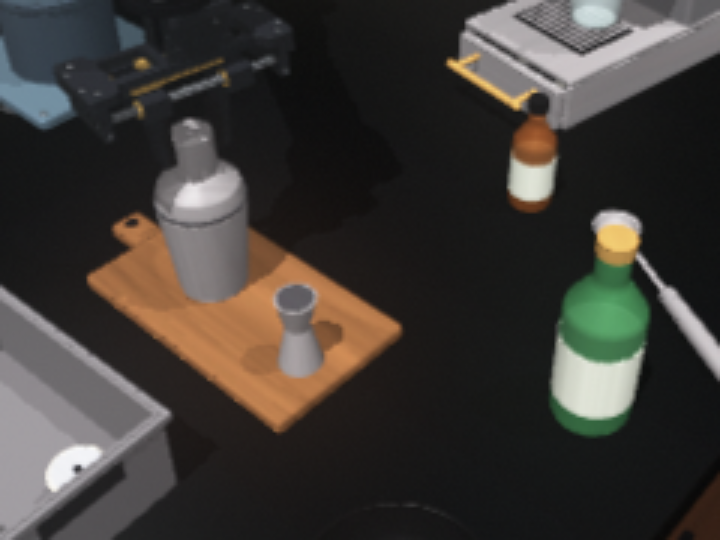

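The shaker hangs upright over the free part of the board (base near 210,290 in the crop) and well clear of the jigger (300,330). I now lower it and let go.

Request:
apply_moves(
  targets=[
    {"dp":[0,0,0.004],"rot":[0,0,0],"hand":-1},
    {"dp":[0,0,0.004],"rot":[0,0,0],"hand":-1},
    {"dp":[0,0,0.003],"rot":[0,0,0],"hand":-1},
    {"dp":[0,0,0],"rot":[0,0,0],"hand":-1},
    {"dp":[0,0,0],"rot":[0,0,0],"hand":1},
    {"dp":[0,0,0],"rot":[0,0,0],"hand":1},
    {"dp":[0,0,0],"rot":[0,0,0],"hand":1},
    {"dp":[0,0,0],"rot":[0,0,0],"hand":1},
  ],
)

```text
clock: 8.15
tcp_pos: [0.4752, -0.1551, 0.1843]
tcp_rot: [0.996, -0.09, -0.0, -0.0]
ft_force: [-0.2, 0.4, 0.3]
width: 0.871
finger_force: 0.0
```

Request:
apply_moves(
  targets=[
    {"dp":[0,0,0],"rot":[0,0,0],"hand":1},
    {"dp":[0,0,-0.02],"rot":[0,0,0],"hand":1},
    {"dp":[0,0,-0.04],"rot":[0,0,0],"hand":1},
    {"dp":[0,0,-0.05],"rot":[0,0,0],"hand":1},
    {"dp":[0,-0.05,0],"rot":[0,0,0],"hand":1},
    {"dp":[0,-0.06,0],"rot":[0,0,0],"hand":1},
    {"dp":[0,-0.06,0],"rot":[0,0,0],"hand":-0.45},
    {"dp":[0,-0.06,0],"rot":[0,0,0],"hand":-0.45},
  ],
)

```text
clock: 9.15
tcp_pos: [0.5166, 0.0729, 0.2948]
tcp_rot: [0.996, -0.09, 0.0, 0.0]
ft_force: [0.6, 0.3, 0.5]
width: 0.793
finger_force: 0.0
```

Run:
```python
from h import *
p,W=cloud("scene"); x,y,z=W[...,0],W[...,1],W[...,2]
def box(x0,x1,y0,y1,z0,z1): return (x>x0)&(x<x1)&(y>y0)&(y<y1)&(z>z0)&(z<z1)
P=W[box(.4,.55,-.23,-.08,.16,.21)]; print("cap",len(P),P.mean(0),P[:,2].max())
ex=np.array([np.cos(np.radians(79.9)),np.sin(np.radians(79.9))]); ey=np.array([-ex[1],ex[0]])
for c in("top","scene"):
    p,W=cloud(c); x,y,z=W[...,0],W[...,1],W[...,2]; hsv=cv2.cvtColor(p,cv2.COLOR_RGB2HSV)
    h=box(.38,.6,.24,.34,.035,.062)&(hsv[...,1]>110)&(hsv[...,0]>10)&(hsv[...,0]<35)
    P=W[h]; u=P[:,:2]@ex; v=P[:,:2]@ey
    print(c,"handle u",np.percentile(u,[0,5,25,50,75,95,100]).round(4),"v",np.percentile(v,[0,2,50,98,100]).round(4))
    mid=(v>np.median(v)-.035)&(v<np.median(v)+.035); print(" bar mid u",np.percentile(u[mid],[5,50,95]).round(4),"slope",np.polyfit(v[mid],u[mid],1).round(3),"z",P[mid,2].max().round(4),mid.sum())
    P=W[box(.37,.62,.26,.36,.059,.066)]; u=P[:,:2]@ex; v=P[:,:2]@ey
    print(" plate u",np.percentile(u,[2,10,50,90]).round(4),"v",np.percentile(v,[0,2,98,100]).round(4))
print(ex,ey)
save(p,"s2.png"); go()
```

```text
cap 265 [ 0.48235892 -0.16021341  0.18475171] 0.19793743246302514
top handle u [0.3398 0.3406 0.3431 0.346  0.3534 0.3746 0.3814] v [-0.487  -0.483  -0.4194 -0.3631 -0.3597]
 bar mid u [0.3404 0.3442 0.3492] slope [-0.014  0.339] z 0.0599 75
 plate u [0.3537 0.3833 0.389  0.3951] v [-0.5109 -0.5077 -0.3378 -0.3309]
scene handle u [0.3361 0.3375 0.3398 0.3419 0.3476 0.3715 0.3846] v [-0.4844 -0.4834 -0.4227 -0.3625 -0.355 ]
 bar mid u [0.3375 0.3411 0.3464] slope [0.012 0.347] z 0.0526 43
 plate u [0.3793 0.381  0.3873 0.4198] v [-0.5157 -0.5137 -0.3357 -0.333 ]
[0.17536673 0.98450318] [-0.98450318  0.17536673]
clk 9.3 tcp [0.5163 0.075  0.2946] yaw(y) -99.91 zax [-0.     0.001 -1.   ] w 0.662 ff 0.0 ft [-0.9  0.3 -0.2]
```

```bash
python3 -c "
from h import *
go([.476,.2635,.13],[.476,.2635,.051])"
```

```text
clk 9.3 tcp [0.5163 0.075  0.2946] yaw(y) -99.91 zax [-0.     0.001 -1.   ] w 0.662 ff 0.0 ft [-0.9  0.3 -0.2]
-> [0.476  0.2635 0.13  ] tool [-0.0721 -0.1785  0.1648] n 0.253
-> [0.476  0.2635 0.051 ] tool [0.     0.0001 0.079 ] n 0.079
```

Request:
apply_moves(
  targets=[
    {"dp":[-0.0144,-0.0357,0.033],"rot":[0,0,0],"hand":-0.45},
    {"dp":[-0.0144,-0.0357,0.033],"rot":[0,0,0],"hand":-0.45},
    {"dp":[-0.0144,-0.0357,0.033],"rot":[0,0,0],"hand":-0.45},
    {"dp":[-0.0144,-0.0357,0.033],"rot":[0,0,0],"hand":-0.45},
    {"dp":[-0.0144,-0.0357,0.033],"rot":[0,0,0],"hand":-0.45},
    {"dp":[0,0,0],"rot":[0,0,0],"hand":-0.45},
    {"dp":[0,0,0],"rot":[0,0,0],"hand":-0.45},
    {"dp":[0,0,0],"rot":[0,0,0],"hand":-0.45},
  ],
)

```text
clock: 10.3
tcp_pos: [0.4789, 0.2579, 0.1306]
tcp_rot: [0.996, -0.091, 0.001, 0.0]
ft_force: [-0.5, 0.1, 0.1]
width: 0.276
finger_force: 0.0
```

```bash
python3 -c "
from h import *
p,W=cloud('scene'); cv2.imwrite('pics/s3c.png',cv2.resize(p[60:190,200:370,::-1],None,fx=4,fy=4))
go([.476,.2635,.13],[.476,.2635,.051])"
```

```text
clk 10.35 tcp [0.4788 0.2582 0.1306] yaw(y) -100.44 zax [ 0.002 -0.    -1.   ] w 0.27 ff 0.0 ft [0.2 0.  1. ]
-> [0.476  0.2635 0.13  ] tool [-0.0037 -0.0047  0.0006] n 0.006
-> [0.476  0.2635 0.051 ] tool [-0.0001  0.      0.079 ] n 0.079
```

View pics/s3c.png

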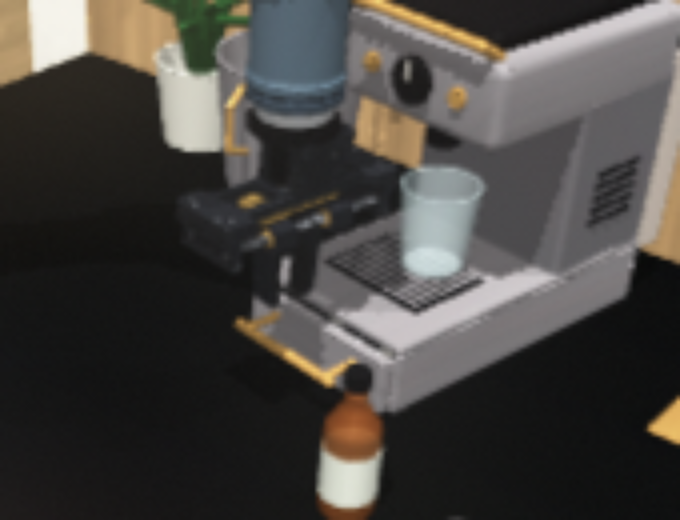

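The gripper hangs over the bar (fingers near 285,280, bar centre near 290,350) and the glass is clear of the body. I now correct sideways and go down.

Request:
apply_moves(
  targets=[
    {"dp":[-0.0035,-0.0045,0],"rot":[0,0,0],"hand":-0.45},
    {"dp":[0,0,0.015],"rot":[0,0,0],"hand":-0.45},
    {"dp":[0,0,0.015],"rot":[0,0,0],"hand":-0.45},
    {"dp":[0,0,0.015],"rot":[0,0,0],"hand":-0.45},
    {"dp":[0,0,0.015],"rot":[0,0,0],"hand":-0.45},
    {"dp":[0,0,0.012],"rot":[0,0,0],"hand":-0.45},
    {"dp":[0,0,0.007],"rot":[0,0,0],"hand":-0.45},
    {"dp":[0,0,0],"rot":[0,0,0],"hand":-0.45},
  ],
)

```text
clock: 11.35
tcp_pos: [0.4747, 0.2646, 0.0503]
tcp_rot: [0.996, -0.09, -0.0, 0.0]
ft_force: [0.6, 1.2, -0.1]
width: 0.273
finger_force: 0.0
```

Request:
apply_moves(
  targets=[
    {"dp":[0,0,0],"rot":[0,0,0],"hand":-1},
    {"dp":[0,0,0],"rot":[0,0,0],"hand":-1},
    {"dp":[0,0,0],"rot":[0,0,0],"hand":-1},
    {"dp":[0,0,0],"rot":[0,0,0],"hand":-1},
    {"dp":[0,0.005,0],"rot":[0,0,0],"hand":-1},
    {"dp":[0,0.01,0],"rot":[0,0,0],"hand":-1},
    {"dp":[0,0.015,0],"rot":[0,0,0],"hand":-1},
    {"dp":[0,0.02,0],"rot":[0,0,0],"hand":-1},
  ],
)

```text
clock: 12.35
tcp_pos: [0.4665, 0.2146, 0.0511]
tcp_rot: [0.996, -0.09, 0.001, -0.0]
ft_force: [4.4, 1.8, 3.2]
width: 0.097
finger_force: 30.0
```

```bash
python3 -c "
from h import *
ex=np.array([.1754,.9845])
b=np.array([.476,.2635])-.165*ex
go([*b,.051])"
```

```text
clk 12.35 tcp [0.4665 0.2146 0.0511] yaw(y) -100.29 zax [ 0.002  0.001 -1.   ] w 0.097 ff 30.0 ft [4.4 1.8 3.2]
-> [0.447059  0.1010575 0.051    ] tool [ 0.0012  0.1152 -0.    ] n 0.115
```

Request:
apply_moves(
  targets=[
    {"dp":[0,0.02,0],"rot":[0,0,0],"hand":-1},
    {"dp":[0,0.02,0],"rot":[0,0,0],"hand":-1},
    {"dp":[0,0.02,0],"rot":[0,0,0],"hand":-1},
    {"dp":[0,0.02,0],"rot":[0,0,0],"hand":-1},
    {"dp":[0,0.02,0],"rot":[0,0,0],"hand":-1},
    {"dp":[0,0.013,0],"rot":[0,0,0],"hand":-1},
    {"dp":[0,0,0],"rot":[0,0,0],"hand":-1},
    {"dp":[0,0,0],"rot":[0,0,0],"hand":-0.45},
  ],
)

```text
clock: 13.35
tcp_pos: [0.4443, 0.1026, 0.0504]
tcp_rot: [0.996, -0.09, -0.001, 0.001]
ft_force: [-0.3, 0.0, -0.3]
width: 0.189
finger_force: 0.0
```

Request:
apply_moves(
  targets=[
    {"dp":[0,0,0],"rot":[0,0,0],"hand":-0.45},
    {"dp":[0,0,0],"rot":[0,0,0],"hand":-0.45},
    {"dp":[0,0,-0.02],"rot":[0,0,0],"hand":-0.45},
    {"dp":[0,0,-0.04],"rot":[0,0,0],"hand":-0.45},
    {"dp":[0,0,-0.06],"rot":[0,0,0],"hand":0.4},
    {"dp":[0.01,0.04,-0.04],"rot":[0,0,0],"hand":0.4},
    {"dp":[0.01,0.05,0],"rot":[0,0,0],"hand":0.4},
    {"dp":[0,0,0],"rot":[0,0,0],"hand":0.4},
  ],
)

```text
clock: 14.35
tcp_pos: [0.4486, 0.008, 0.2107]
tcp_rot: [0.996, -0.093, -0.0, 0.001]
ft_force: [-0.0, 0.1, -0.0]
width: 0.692
finger_force: 0.0
```

Run:
```python
from h import *
go()
a=np.radians(79.9); ex=np.array([np.cos(a),np.sin(a)]); ey=np.array([-ex[1],ex[0]])
ims=[]
for c in("top","scene"):
    p,W=cloud(c); x,y,z=W[...,0],W[...,1],W[...,2]; ims.append(p.copy())
    u=x*ex[0]+y*ex[1]; v=x*ey[0]+y*ey[1]
    hsv=cv2.cvtColor(p,cv2.COLOR_RGB2HSV)
    h=(hsv[...,1]>110)&(hsv[...,0]>10)&(hsv[...,0]<35)&(z>.035)&(z<.062)&(u>.1)&(u<.36)&(v<-.34)&(v>-.5); print(c,"handle u",np.percentile(u[h],[2,50,90]).round(4))
    for m in env.masks_of(c,"pod_a"):
        k=m["pixels"]&(z>.045); P=W[k]
        if len(P)>5:
            (cc,s,an)=cv2.minAreaRect((P[:,:2]*1000).astype(np.float32)); print(c,round(m["conf"],2),len(P),np.round(cc,1),np.round(s,1),"z",np.percentile(P[:,2],[5,50,95]).round(3),"u",round(float(cc[0]/1000*ex[0]+cc[1]/1000*ex[1]),4),"v",round(float(cc[0]/1000*ey[0]+cc[1]/1000*ey[1]),4))
big=np.vstack([cv2.resize(ims[0][190:290,100:270],None,fx=3,fy=3),cv2.resize(ims[1][60:160,200:370],None,fx=3,fy=3)])
cv2.imwrite("pics/s4.png",big[:,:,::-1])
```

```text
clk 14.35 tcp [0.4486 0.008  0.2107] yaw(y) -100.69 zax [-0.001 -0.002 -1.   ] w 0.692 ff 0.0 ft [-0.   0.1 -0. ]
top handle u [0.1757 0.1825 0.2084]
top 0.78 200 [428.5 232.4] [44.8 45.2] z [0.056 0.062 0.067] u 0.304 v -0.3811
top 0.63 191 [503.7 215.5] [45.3 44.3] z [0.057 0.062 0.068] u 0.3005 v -0.4581
scene handle u [0.1734 0.1788 0.2049]
scene 0.62 108 [422.6 233.5] [49.  50.3] z [0.048 0.06  0.062] u 0.304 v -0.3751
scene 0.53 97 [501.9 209.1] [38.5 35.9] z [0.047 0.06  0.063] u 0.2939 v -0.4574
scene 0.23 546 [495.3 473. ] [ 79.1 160. ] z [0.081 0.135 0.16 ] u 0.5525 v -0.4047
```

View pics/s4.png

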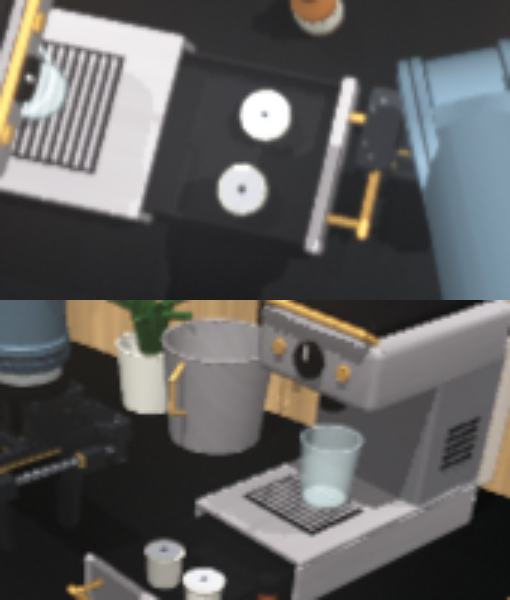

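Both pods stand in the open tray, at (242,190) and (265,115) in the upper picture. Their flanges measure about 45 mm across with tops at z≈0.061, which agrees with 16 + 44 mm. The handle has moved by about 0.164 m. I take the far pod first.

```bash
python3 -c "
from h import *
go([.503,.2135,.15],[.503,.2135,.053])"
```

```text
clk 14.55 tcp [0.4488 0.0133 0.2103] yaw(y) -100.19 zax [-0.001  0.    -1.   ] w 0.705 ff 0.0 ft [-0.1 -0.4 -0.1]
-> [0.503  0.2135 0.15  ] tool [ 0.018  -0.2066  0.0603] n 0.216
-> [0.503  0.2135 0.053 ] tool [0.0001 0.     0.097 ] n 0.097
```

Request:
apply_moves(
  targets=[
    {"dp":[0.0045,-0.0516,0.015],"rot":[0,0,0],"hand":0.4},
    {"dp":[0.0045,-0.0516,0.015],"rot":[0,0,0],"hand":0.4},
    {"dp":[0.0045,-0.0516,0.015],"rot":[0,0,0],"hand":0.4},
    {"dp":[0.0045,-0.0516,0.015],"rot":[0,0,0],"hand":0.4},
    {"dp":[0,0,0],"rot":[0,0,0],"hand":0.4},
    {"dp":[0,0,0.03],"rot":[0,0,0],"hand":0.4},
    {"dp":[0,0,0],"rot":[0,0,0],"hand":0.4},
    {"dp":[0,0,0],"rot":[0,0,0],"hand":0.4},
  ],
)

```text
clock: 15.55
tcp_pos: [0.5039, 0.212, 0.1213]
tcp_rot: [0.996, -0.09, 0.0, -0.0]
ft_force: [-0.6, 0.2, 0.1]
width: 0.701
finger_force: 0.0
```

```bash
python3 -c "
from h import *
go([.503,.2135,.12],[.503,.2135,.053])"
```

```text
clk 15.55 tcp [0.5039 0.212  0.1213] yaw(y) -100.29 zax [ 0.  0. -1.] w 0.701 ff 0.0 ft [-0.6  0.2  0.1]
-> [0.503  0.2135 0.12  ] tool [-0.0012 -0.0013  0.0013] n 0.002
-> [0.503  0.2135 0.053 ] tool [-0.     0.     0.067] n 0.067
```

Request:
apply_moves(
  targets=[
    {"dp":[-0.001,-0.001,0.02],"rot":[0,0,0],"hand":0.4},
    {"dp":[0,0,0.02],"rot":[0,0,0],"hand":0.4},
    {"dp":[0,0,0.018],"rot":[0,0,0],"hand":0.4},
    {"dp":[0,0,0.01],"rot":[0,0,0],"hand":0.4},
    {"dp":[0,0,0],"rot":[0,0,0],"hand":-1},
    {"dp":[0,0,0],"rot":[0,0,0],"hand":-1},
    {"dp":[0,0,0],"rot":[0,0,0],"hand":-1},
    {"dp":[0,0,0],"rot":[0,0,0],"hand":-1},
  ],
)

```text
clock: 16.55
tcp_pos: [0.5035, 0.2134, 0.0532]
tcp_rot: [0.996, -0.09, 0.0, -0.0]
ft_force: [0.4, -0.3, 1.7]
width: 0.497
finger_force: 29.9
```

Request:
apply_moves(
  targets=[
    {"dp":[0,0,-0.015],"rot":[0,0,0],"hand":-1},
    {"dp":[0,0,-0.03],"rot":[0,0,0],"hand":-1},
    {"dp":[0,0,-0.05],"rot":[0,0,0],"hand":-1},
    {"dp":[0,0,-0.055],"rot":[0,0,0],"hand":-1},
    {"dp":[0,0,-0.05],"rot":[0,0,0],"hand":-1},
    {"dp":[0,0,-0.03],"rot":[0,0,0],"hand":-1},
    {"dp":[0,0,0],"rot":[0,0,0],"hand":-1},
    {"dp":[0,0,0],"rot":[0,0,0],"hand":-1},
  ],
)

```text
clock: 17.55
tcp_pos: [0.5025, 0.2128, 0.2821]
tcp_rot: [0.996, -0.09, -0.0, 0.0]
ft_force: [-0.1, -0.4, -0.9]
width: 0.491
finger_force: 30.0
```

Run:
```python
from h import *
go([.53,-.409,.29],[.53,-.409,.078])
p,W=cloud("top"); P=W[env.masks_of("top","pod_a")[0]["pixels"]]
for m in env.masks_of("top","pod_a"):
    P=W[m["pixels"]]; P=P[P[:,2]>0]; print(m["conf"],np.median(P,axis=0).round(3),len(P))
```

```text
clk 17.55 tcp [0.5025 0.2128 0.2821] yaw(y) -100.28 zax [-0.001 -0.001 -1.   ] w 0.491 ff 30.0 ft [-0.1 -0.4 -0.9]
-> [ 0.53  -0.409  0.29 ] tool [ 0.1381  0.6069 -0.0075] n 0.623
-> [ 0.53  -0.409  0.078] tool [ 2.00e-04 -2.00e-04  2.12e-01] n 0.212Traceback (most recent call last):
  File "<stdin>", line 3, in <module>
IndexError: list index out of range
```

Request:
apply_moves(
  targets=[
    {"dp":[0.005,0.025,0],"rot":[0,0,0],"hand":-1},
    {"dp":[0.01,0.045,0],"rot":[0,0,0],"hand":-1},
    {"dp":[0.012,0.055,0],"rot":[0,0,0],"hand":-1},
    {"dp":[0.012,0.055,0],"rot":[0,0,0],"hand":-1},
    {"dp":[0.012,0.055,0],"rot":[0,0,0],"hand":-1},
    {"dp":[0.012,0.055,0],"rot":[0,0,0],"hand":-1},
    {"dp":[0.012,0.055,0],"rot":[0,0,0],"hand":-1},
    {"dp":[0.012,0.055,0],"rot":[0,0,0],"hand":-1},
  ],
)

```text
clock: 18.65
tcp_pos: [0.5166, -0.1974, 0.2815]
tcp_rot: [0.996, -0.09, -0.001, -0.0]
ft_force: [0.2, -0.8, 0.1]
width: 0.492
finger_force: 30.0
```

Request:
apply_moves(
  targets=[
    {"dp":[0.012,0.055,0],"rot":[0,0,0],"hand":-1},
    {"dp":[0.012,0.055,0],"rot":[0,0,0],"hand":-1},
    {"dp":[0.01,0.05,0],"rot":[0,0,0],"hand":-1},
    {"dp":[0.007,0.032,0],"rot":[0,0,0],"hand":-1},
    {"dp":[0.003,0.013,0],"rot":[0,0,0],"hand":-1},
    {"dp":[0,0,0.03],"rot":[0,0,0],"hand":-1},
    {"dp":[0,0,0.04],"rot":[0,0,0],"hand":-1},
    {"dp":[0,0,0.03],"rot":[0,0,0],"hand":-1},
  ],
)

```text
clock: 19.65
tcp_pos: [0.5238, -0.4031, 0.1804]
tcp_rot: [0.996, -0.089, -0.001, -0.001]
ft_force: [-0.3, -0.8, -0.2]
width: 0.495
finger_force: 30.0
```

Run:
```python
from h import *
go([.525,-.409,.066])
```

```text
clk 19.65 tcp [ 0.5238 -0.4031  0.1804] yaw(y) -100.18 zax [-0.002  0.002 -1.   ] w 0.495 ff 30.0 ft [-0.3 -0.8 -0.2]
-> [ 0.525 -0.409  0.066] tool [0.0025 0.0058 0.1144] n 0.115
```

Request:
apply_moves(
  targets=[
    {"dp":[0.002,0.005,0.03],"rot":[0,0,0],"hand":-1},
    {"dp":[0,0,0.035],"rot":[0,0,0],"hand":-1},
    {"dp":[0,0,0.03],"rot":[0,0,0],"hand":-1},
    {"dp":[0,0,0.015],"rot":[0,0,0],"hand":-1},
    {"dp":[0,0,0],"rot":[0,0,0],"hand":-1},
    {"dp":[0,0,0],"rot":[0,0,0],"hand":0.4},
    {"dp":[0,0,0],"rot":[0,0,0],"hand":0.4},
    {"dp":[0,0,0],"rot":[0,0,0],"hand":0.4},
  ],
)

```text
clock: 20.65
tcp_pos: [0.5254, -0.411, 0.0736]
tcp_rot: [0.996, -0.09, 0.001, 0.0]
ft_force: [0.6, 0.6, -0.9]
width: 0.702
finger_force: 0.0
```

Request:
apply_moves(
  targets=[
    {"dp":[0,0,0],"rot":[0,0,0],"hand":0.4},
    {"dp":[0,0,-0.03],"rot":[0,0,0],"hand":0.4},
    {"dp":[0,0,-0.05],"rot":[0,0,0],"hand":0.4},
    {"dp":[0,0,-0.06],"rot":[0,0,0],"hand":0.4},
    {"dp":[0,0,-0.055],"rot":[0,0,0],"hand":0.4},
    {"dp":[0,-0.03,-0.02],"rot":[0,0,0],"hand":0.4},
    {"dp":[-0.01,-0.05,0],"rot":[0,0,0],"hand":0.4},
    {"dp":[-0.01,-0.06,0],"rot":[0,0,0],"hand":0.4},
  ],
)

```text
clock: 21.65
tcp_pos: [0.5301, -0.2688, 0.2882]
tcp_rot: [0.996, -0.091, 0.001, 0.0]
ft_force: [0.8, 0.1, -0.3]
width: 0.698
finger_force: 0.0
```

Run:
```python
from h import *
p,W=cloud("top")
for m in env.masks_of("top","pod_a"):
    P=W[m["pixels"]]; P=P[P[:,2]>0]; print(round(m["conf"],2),np.median(P,axis=0).round(3),len(P))
go([.427,.2325,.27],[.427,.2325,.12])
```

```text
0.55 [0.43  0.233 0.062] 178
clk 21.75 tcp [ 0.5318 -0.2612  0.2882] yaw(y) -99.72 zax [ 0.001  0.004 -1.   ] w 0.699 ff 0.0 ft [-0.4  0.5 -0.3]
-> [0.427  0.2325 0.27  ] tool [-0.1866 -0.4688  0.0201] n 0.505
-> [0.427  0.2325 0.12  ] tool [-0.      0.0006  0.15  ] n 0.15
```

Request:
apply_moves(
  targets=[
    {"dp":[-0.021,-0.052,0.002],"rot":[0,0,0],"hand":0.4},
    {"dp":[-0.021,-0.052,0.002],"rot":[0,0,0],"hand":0.4},
    {"dp":[-0.021,-0.052,0.002],"rot":[0,0,0],"hand":0.4},
    {"dp":[-0.021,-0.052,0.002],"rot":[0,0,0],"hand":0.4},
    {"dp":[-0.021,-0.052,0.002],"rot":[0,0,0],"hand":0.4},
    {"dp":[-0.021,-0.052,0.002],"rot":[0,0,0],"hand":0.4},
    {"dp":[-0.021,-0.052,0.002],"rot":[0,0,0],"hand":0.4},
    {"dp":[-0.021,-0.052,0.002],"rot":[0,0,0],"hand":0.4},
  ],
)

```text
clock: 22.75
tcp_pos: [0.4392, 0.1713, 0.272]
tcp_rot: [0.996, -0.09, 0.0, -0.0]
ft_force: [0.1, 0.4, -0.3]
width: 0.7
finger_force: 0.0
```

Request:
apply_moves(
  targets=[
    {"dp":[-0.018,-0.05,0.02],"rot":[0,0,0],"hand":0.4},
    {"dp":[0,0,0.04],"rot":[0,0,0],"hand":0.4},
    {"dp":[0,0,0.04],"rot":[0,0,0],"hand":0.4},
    {"dp":[0,0,0.035],"rot":[0,0,0],"hand":0.4},
    {"dp":[0,0,0.01],"rot":[0,0,0],"hand":0.4},
    {"dp":[0,0,0],"rot":[0,0,0],"hand":0.4},
    {"dp":[0,0,0],"rot":[0,0,0],"hand":0.4},
    {"dp":[0,0,0],"rot":[0,0,0],"hand":0.4},
  ],
)

```text
clock: 23.75
tcp_pos: [0.4314, 0.2227, 0.1278]
tcp_rot: [0.996, -0.09, 0.001, -0.001]
ft_force: [-1.0, 0.3, -0.1]
width: 0.701
finger_force: 0.0
```

```bash
python3 -c "
from h import *
go([.427,.2325,.12],[.427,.2325,.053])"
```

```text
clk 23.75 tcp [0.4314 0.2227 0.1278] yaw(y) -100.3 zax [ 0.002  0.001 -1.   ] w 0.701 ff 0.0 ft [-1.   0.3 -0.1]
-> [0.427  0.2325 0.12  ] tool [-0.0061 -0.0089  0.0078] n 0.013
-> [0.427  0.2325 0.053 ] tool [-0.0001  0.0001  0.067 ] n 0.067
```

Request:
apply_moves(
  targets=[
    {"dp":[-0.006,-0.009,0],"rot":[0,0,0],"hand":0.4},
    {"dp":[0,0,0.02],"rot":[0,0,0],"hand":0.4},
    {"dp":[0,0,0.025],"rot":[0,0,0],"hand":0.4},
    {"dp":[0,0,0.02],"rot":[0,0,0],"hand":0.4},
    {"dp":[0,0,0.01],"rot":[0,0,0],"hand":0.4},
    {"dp":[0,0,0],"rot":[0,0,0],"hand":-1},
    {"dp":[0,0,0],"rot":[0,0,0],"hand":-1},
    {"dp":[0,0,0],"rot":[0,0,0],"hand":-1},
  ],
)

```text
clock: 24.75
tcp_pos: [0.4267, 0.2325, 0.0524]
tcp_rot: [0.996, -0.09, 0.0, -0.0]
ft_force: [-0.0, -0.2, -0.6]
width: 0.496
finger_force: 32.0
```

Request:
apply_moves(
  targets=[
    {"dp":[0,0,0],"rot":[0,0,0],"hand":-1},
    {"dp":[0,0,-0.015],"rot":[0,0,0],"hand":-1},
    {"dp":[0,0,-0.03],"rot":[0,0,0],"hand":-1},
    {"dp":[0,0,-0.05],"rot":[0,0,0],"hand":-1},
    {"dp":[0,0,-0.055],"rot":[0,0,0],"hand":-1},
    {"dp":[0,0,-0.05],"rot":[0,0,0],"hand":-1},
    {"dp":[0,0,-0.04],"rot":[0,0,0],"hand":-1},
    {"dp":[0,0,0],"rot":[0,0,0],"hand":-1},
  ],
)

```text
clock: 25.75
tcp_pos: [0.4276, 0.2332, 0.2956]
tcp_rot: [0.996, -0.09, 0.003, -0.002]
ft_force: [0.3, 0.3, -0.4]
width: 0.493
finger_force: 32.0
```

Run:
```python
from h import *
p,W=cloud("top")
for m in env.masks_of("top","pod_a"):
    P=W[m["pixels"]]; P=P[P[:,2]>0]; print(round(m["conf"],2),np.median(P,axis=0).round(3),len(P))
z=W[...,2];x=W[...,0];y=W[...,1]; k=(x>.4)&(x<.63)&(y>-.48)&(y<-.34)&(z>.02)&(p.min(2)>185)
n,l,st,c=cv2.connectedComponentsWithStats(k.astype(np.uint8))
for i in range(1,n):
    if st[i,4]>15: print("white",st[i,4],np.median(W[l==i],axis=0).round(3))
go([.49,0,.29],[.455,-.409,.29],[.455,-.409,.07])
```

```text
0.63 [ 0.525 -0.402  0.05 ] 200
white 191 [ 0.592 -0.384  0.05 ]
white 200 [ 0.528 -0.403  0.05 ]
clk 25.85 tcp [0.426 0.232 0.292] yaw(y) -100.29 zax [ 0.001 -0.    -1.   ] w 0.494 ff 32.0 ft [-0.6  0.3 -0.6]
-> [0.49 0.   0.29] tool [0.1044 0.2168 0.0021] n 0.241
-> [ 0.455 -0.409  0.29 ] tool [3.870e-02 4.087e-01 1.000e-04] n 0.41
-> [ 0.455 -0.409  0.07 ] tool [-1.0e-04 -0.0e+00  2.2e-01] n 0.22
```

Request:
apply_moves(
  targets=[
    {"dp":[0.012,0.025,0],"rot":[0,0,0],"hand":-1},
    {"dp":[0.023,0.048,0],"rot":[0,0,0],"hand":-1},
    {"dp":[0.023,0.048,0],"rot":[0,0,0],"hand":-1},
    {"dp":[0.023,0.048,0],"rot":[0,0,0],"hand":-1},
    {"dp":[0.023,0.048,0],"rot":[0,0,0],"hand":-1},
    {"dp":[0.005,0.055,0],"rot":[0,0,0],"hand":-1},
    {"dp":[0.005,0.055,0],"rot":[0,0,0],"hand":-1},
    {"dp":[0.005,0.055,0],"rot":[0,0,0],"hand":-1},
  ],
)

```text
clock: 26.85
tcp_pos: [0.4738, -0.1662, 0.2903]
tcp_rot: [0.996, -0.089, -0.001, -0.0]
ft_force: [0.4, 0.9, 0.3]
width: 0.492
finger_force: 32.0
```

Request:
apply_moves(
  targets=[
    {"dp":[0.005,0.055,0],"rot":[0,0,0],"hand":-1},
    {"dp":[0.005,0.055,0],"rot":[0,0,0],"hand":-1},
    {"dp":[0.005,0.055,0],"rot":[0,0,0],"hand":-1},
    {"dp":[0.005,0.045,0],"rot":[0,0,0],"hand":-1},
    {"dp":[0.003,0.025,0],"rot":[0,0,0],"hand":-1},
    {"dp":[0,0.009,0.02],"rot":[0,0,0],"hand":-1},
    {"dp":[0,0,0.04],"rot":[0,0,0],"hand":-1},
    {"dp":[0,0,0.04],"rot":[0,0,0],"hand":-1},
  ],
)

```text
clock: 27.85
tcp_pos: [0.4536, -0.4068, 0.1885]
tcp_rot: [0.996, -0.089, -0.001, -0.001]
ft_force: [-0.2, 0.2, -0.3]
width: 0.492
finger_force: 32.0
```

```bash
python3 -c "
from h import *
go([.455,-.409,.07])"
```

```text
clk 27.85 tcp [ 0.4536 -0.4068  0.1885] yaw(y) -100.21 zax [-0.002  0.002 -1.   ] w 0.492 ff 32.0 ft [-0.2  0.2 -0.3]
-> [ 0.455 -0.409  0.07 ] tool [0.002  0.0021 0.1185] n 0.119
```

Request:
apply_moves(
  targets=[
    {"dp":[0.002,0.002,0.03],"rot":[0,0,0],"hand":-1},
    {"dp":[0,0,0.04],"rot":[0,0,0],"hand":-1},
    {"dp":[0,0,0.03],"rot":[0,0,0],"hand":-1},
    {"dp":[0,0,0.014],"rot":[0,0,0],"hand":-1},
    {"dp":[0,0,0],"rot":[0,0,0],"hand":-1},
    {"dp":[0,0,0],"rot":[0,0,0],"hand":0.4},
    {"dp":[0,0,0],"rot":[0,0,0],"hand":0.4},
    {"dp":[0,0,0],"rot":[0,0,0],"hand":0.4},
  ],
)

```text
clock: 28.85
tcp_pos: [0.4562, -0.4117, 0.0785]
tcp_rot: [0.996, -0.09, 0.001, 0.0]
ft_force: [-0.6, -0.4, -0.2]
width: 0.704
finger_force: 0.0
```

Request:
apply_moves(
  targets=[
    {"dp":[0,0,0],"rot":[0,0,0],"hand":0.4},
    {"dp":[0,0,-0.03],"rot":[0,0,0],"hand":0.4},
    {"dp":[0,0,-0.05],"rot":[0,0,0],"hand":0.4},
    {"dp":[0,0,-0.06],"rot":[0,0,0],"hand":0.4},
    {"dp":[0,0,-0.055],"rot":[0,0,0],"hand":0.4},
    {"dp":[0,-0.03,-0.02],"rot":[0,0,0],"hand":0.4},
    {"dp":[0.01,-0.05,0],"rot":[0,0,0],"hand":-0.45},
    {"dp":[0.01,-0.06,0],"rot":[0,0,0],"hand":-0.45},
  ],
)

```text
clock: 29.85
tcp_pos: [0.5006, -0.2768, 0.2933]
tcp_rot: [0.996, -0.091, 0.001, 0.0]
ft_force: [0.2, 0.1, -0.3]
width: 0.497
finger_force: 0.0
```

Run:
```python
from h import *
a=np.radians(79.9); ex=np.array([np.cos(a),np.sin(a)]); ey=np.array([-ex[1],ex[0]])
for c in("top","scene"):
    p,W=cloud(c); x,y,z=W[...,0],W[...,1],W[...,2]
    if c=="top":
        save(p,"top5.png")
        k=(x>.4)&(x<.63)&(y>-.48)&(y<-.34)&(z>.02)&(p.min(2)>185)
        n,l,st,cc=cv2.connectedComponentsWithStats(k.astype(np.uint8))
        for i in range(1,n):
            if st[i,4]>15: print("white",st[i,4],np.median(W[l==i],axis=0).round(3))
    u=x*ex[0]+y*ex[1]; v=x*ey[0]+y*ey[1]; hsv=cv2.cvtColor(p,cv2.COLOR_RGB2HSV)
    h=(hsv[...,1]>110)&(hsv[...,0]>10)&(hsv[...,0]<35)&(z>.035)&(z<.062)&(u>.1)&(u<.36)&(v<-.34)&(v>-.5)
    m=h&(abs(v+.4225)<.035); print(c,"bar u",np.percentile(u[m],[5,50,95]).round(4),"v",np.percentile(v[h],[0,50,100]).round(3),m.sum())
bar=.1785*ex-.4225*ey; print(bar)
go([*bar,.27],[*bar,.12],[*bar,.051])
```

```text
top bar u [0.1757 0.1806 0.1848] v [-0.488 -0.424 -0.362] 62
scene bar u [0.1731 0.1762 0.1818] v [-0.486 -0.43  -0.359] 44
[0.44725555 0.10164138]
clk 29.95 tcp [ 0.5037 -0.2691  0.2932] yaw(y) -99.67 zax [ 0.002  0.004 -1.   ] w 0.41 ff 0.0 ft [-0.7 -0.5 -0.6]
-> [0.44725555 0.10164138 0.27      ] tool [-0.1179 -0.3559  0.0245] n 0.376
-> [0.44725555 0.10164138 0.12      ] tool [-0.0002  0.0006  0.15  ] n 0.15
-> [0.44725555 0.10164138 0.051     ] tool [-0.0001  0.0003  0.069 ] n 0.069
```

Request:
apply_moves(
  targets=[
    {"dp":[-0.017,-0.051,0.003],"rot":[0,0,0],"hand":-0.45},
    {"dp":[-0.017,-0.051,0.003],"rot":[0,0,0],"hand":-0.45},
    {"dp":[-0.017,-0.051,0.003],"rot":[0,0,0],"hand":-0.45},
    {"dp":[-0.017,-0.051,0.003],"rot":[0,0,0],"hand":-0.45},
    {"dp":[-0.017,-0.051,0.003],"rot":[0,0,0],"hand":-0.45},
    {"dp":[-0.017,-0.051,0.003],"rot":[0,0,0],"hand":-0.45},
    {"dp":[-0.015,-0.05,0.03],"rot":[0,0,0],"hand":-0.45},
    {"dp":[0,0,0.05],"rot":[0,0,0],"hand":-0.45},
  ],
)

```text
clock: 30.95
tcp_pos: [0.4501, 0.0984, 0.1955]
tcp_rot: [0.996, -0.086, 0.003, -0.002]
ft_force: [1.2, -1.7, 0.5]
width: 0.275
finger_force: 0.0
```

Run:
```python
from h import *
go([.4472,.1017,.12],[.4472,.1017,.051])
p,W=cloud("top"); x,y,z=W[...,0],W[...,1],W[...,2]
k=(x>.4)&(x<.63)&(y>-.48)&(y<-.34)&(z>.02)&(p.min(2)>185)
n,l,st,cc=cv2.connectedComponentsWithStats(k.astype(np.uint8))
for i in range(1,n):
    if st[i,4]>15: print("white",st[i,4],np.median(W[l==i],axis=0).round(3))
P=W[(x>.43)&(x<.53)&(y>-.21)&(y<-.11)&(z>.188)&(z<.21)]; print("cap",len(P),P.mean(0).round(3))
go([.4472,.1017,.12],[.4472,.1017,.051])
```

```text
clk 30.95 tcp [0.4501 0.0984 0.1955] yaw(y) -99.92 zax [ 0.005  0.003 -1.   ] w 0.275 ff 0.0 ft [ 1.2 -1.7  0.5]
-> [0.4472 0.1017 0.12  ] tool [-0.0038 -0.0025  0.0755] n 0.076
-> [0.4472 0.1017 0.051 ] tool [-0.0003  0.0003  0.069 ] n 0.069
white 192 [ 0.592 -0.384  0.05 ]
white 199 [ 0.528 -0.403  0.05 ]
white 200 [ 0.459 -0.408  0.05 ]
cap 174 [ 0.477 -0.154  0.197]
clk 31.0 tcp [0.4458 0.0949 0.1891] yaw(y) -100.07 zax [-0.006 -0.001 -1.   ] w 0.278 ff 0.0 ft [-3.5 -1.3 -4.3]
-> [0.4472 0.1017 0.12  ] tool [ 0.0007 -0.007   0.0691] n 0.069
-> [0.4472 0.1017 0.051 ] tool [ 0.0004 -0.0001  0.069 ] n 0.069
```

All three pods stand in the tote and the shaker stands on the board. Now I take the handle again.

Request:
apply_moves(
  targets=[
    {"dp":[0,-0.004,0.02],"rot":[0,0,0],"hand":-0.45},
    {"dp":[0,0,0.03],"rot":[0,0,0],"hand":-0.45},
    {"dp":[0,0,0.015],"rot":[0,0,0],"hand":-0.45},
    {"dp":[0,0,0],"rot":[0,0,0],"hand":-0.45},
    {"dp":[0,0,0],"rot":[0,0,0],"hand":-0.45},
    {"dp":[0,0,0],"rot":[0,0,0],"hand":-0.45},
    {"dp":[0,0,0],"rot":[0,0,0],"hand":-0.45},
    {"dp":[0,0,0],"rot":[0,0,0],"hand":-0.45},
  ],
)

```text
clock: 32.0
tcp_pos: [0.4498, 0.098, 0.13]
tcp_rot: [0.996, -0.09, 0.0, -0.0]
ft_force: [-1.1, 0.0, -0.6]
width: 0.276
finger_force: 0.0
```

```bash
python3 -c "
from h import *
go([.4472,.1017,.12],[.4472,.1017,.051])"
```

```text
clk 32.0 tcp [0.4498 0.098  0.13  ] yaw(y) -100.29 zax [ 0.  0. -1.] w 0.276 ff 0.0 ft [-1.1  0.  -0.6]
-> [0.4472 0.1017 0.12  ] tool [-0.0033 -0.0032  0.01  ] n 0.011
-> [0.4472 0.1017 0.051 ] tool [-0.     0.     0.069] n 0.069
```

Request:
apply_moves(
  targets=[
    {"dp":[-0.004,-0.004,0.01],"rot":[0,0,0],"hand":-0.45},
    {"dp":[0,0,0.02],"rot":[0,0,0],"hand":-0.45},
    {"dp":[0,0,0.025],"rot":[0,0,0],"hand":-0.45},
    {"dp":[0,0,0.02],"rot":[0,0,0],"hand":-0.45},
    {"dp":[0,0,0.004],"rot":[0,0,0],"hand":-0.45},
    {"dp":[0,0,0],"rot":[0,0,0],"hand":-1},
    {"dp":[0,0,0],"rot":[0,0,0],"hand":-1},
    {"dp":[0,0,0],"rot":[0,0,0],"hand":-1},
  ],
)

```text
clock: 33.0
tcp_pos: [0.4468, 0.1038, 0.0511]
tcp_rot: [0.996, -0.089, 0.001, -0.001]
ft_force: [0.3, 4.3, -5.6]
width: 0.093
finger_force: 30.0
```

Request:
apply_moves(
  targets=[
    {"dp":[0,0,0],"rot":[0,0,0],"hand":-1},
    {"dp":[0,-0.01,0],"rot":[0,0,0],"hand":-1},
    {"dp":[0,-0.02,0],"rot":[0,0,0],"hand":-1},
    {"dp":[0,-0.025,0],"rot":[0,0,0],"hand":-1},
    {"dp":[0,-0.025,0],"rot":[0,0,0],"hand":-1},
    {"dp":[0,-0.025,0],"rot":[0,0,0],"hand":-1},
    {"dp":[0,-0.025,0],"rot":[0,0,0],"hand":-1},
    {"dp":[0,-0.015,0],"rot":[0,0,0],"hand":-1},
  ],
)

```text
clock: 34.0
tcp_pos: [0.4715, 0.2461, 0.0509]
tcp_rot: [0.996, -0.089, -0.001, 0.001]
ft_force: [-5.1, -1.2, 6.2]
width: 0.096
finger_force: 30.0
```

```bash
python3 -c "
from h import *
go([.475,.265,.051],[.476,.270,.051])"
```

```text
clk 34.0 tcp [0.4715 0.2461 0.0509] yaw(y) -100.24 zax [-0.001 -0.001 -1.   ] w 0.096 ff 30.0 ft [-5.1 -1.2  6.2]
-> [0.475 0.265 0.051] tool [ 0.0001 -0.0192 -0.0001] n 0.019
-> [0.476 0.27  0.051] tool [ 0.0001 -0.0051 -0.    ] n 0.005
```

Request:
apply_moves(
  targets=[
    {"dp":[0,-0.008,0],"rot":[0,0,0],"hand":-1},
    {"dp":[0,-0.006,0],"rot":[0,0,0],"hand":-1},
    {"dp":[0,-0.003,0],"rot":[0,0,0],"hand":-1},
    {"dp":[0,-0.003,0],"rot":[0,0,0],"hand":-1},
    {"dp":[0,-0.002,0],"rot":[0,0,0],"hand":-1},
    {"dp":[0,0,0],"rot":[0,0,0],"hand":-1},
    {"dp":[0,0,0],"rot":[0,0,0],"hand":-1},
    {"dp":[0,0,0],"rot":[0,0,0],"hand":-1},
  ],
)

```text
clock: 35.0
tcp_pos: [0.4751, 0.2672, 0.0509]
tcp_rot: [0.996, -0.089, -0.001, 0.0]
ft_force: [-6.7, -0.4, 6.2]
width: 0.093
finger_force: 30.0
```

```bash
python3 -c "
from h import *
go([.475,.265,.051])"
```

```text
clk 35.0 tcp [0.4751 0.2672 0.0509] yaw(y) -100.27 zax [-0.002 -0.    -1.   ] w 0.093 ff 30.0 ft [-6.7 -0.4  6.2]
-> [0.475 0.265 0.051] tool [ 0.0003  0.0022 -0.0001] n 0.002
```

Request:
apply_moves(
  targets=[
    {"dp":[0,-0.002,0],"rot":[0,0,0],"hand":-1},
    {"dp":[0,-0.002,0],"rot":[0,0,0],"hand":-1},
    {"dp":[0,-0.001,0],"rot":[0,0,0],"hand":-1},
    {"dp":[0,0,0],"rot":[0,0,0],"hand":-1},
    {"dp":[0,0,0],"rot":[0,0,0],"hand":-1},
    {"dp":[0,0,0],"rot":[0,0,0],"hand":-1},
    {"dp":[0,0,0],"rot":[0,0,0],"hand":-1},
    {"dp":[0,0,0],"rot":[0,0,0],"hand":-1},
  ],
)

```text
clock: 36.0
tcp_pos: [0.4759, 0.2714, 0.0509]
tcp_rot: [0.996, -0.09, -0.001, 0.001]
ft_force: [-6.1, -0.8, 8.0]
width: 0.1
finger_force: 30.0
```

```bash
python3 -c "
from h import *
go([.475,.265,.051])"
```

```text
clk 36.0 tcp [0.4759 0.2714 0.0509] yaw(y) -100.29 zax [-0.002 -0.001 -1.   ] w 0.1 ff 30.0 ft [-6.1 -0.8  8. ]
-> [0.475 0.265 0.051] tool [ 0.0003  0.0065 -0.0001] n 0.006
```

Request:
apply_moves(
  targets=[
    {"dp":[0,-0.002,0],"rot":[0,0,0],"hand":-1},
    {"dp":[0,-0.002,0],"rot":[0,0,0],"hand":-1},
    {"dp":[0,-0.002,0],"rot":[0,0,0],"hand":-1},
    {"dp":[0,0,0],"rot":[0,0,0],"hand":-1},
    {"dp":[0,0,0],"rot":[0,0,0],"hand":-1},
    {"dp":[0,0,0],"rot":[0,0,0],"hand":-1},
    {"dp":[0,0,0],"rot":[0,0,0],"hand":-1},
    {"dp":[0,0,0],"rot":[0,0,0],"hand":-1},
  ],
)

```text
clock: 37.0
tcp_pos: [0.476, 0.2716, 0.0507]
tcp_rot: [0.996, -0.091, -0.003, 0.005]
ft_force: [-10.6, -13.7, 20.4]
width: 0.098
finger_force: 29.6
```

```bash
python3 -c "
from h import *
go([.475,.265,.051])"
```

```text
clk 37.0 tcp [0.476  0.2716 0.0507] yaw(y) -100.46 zax [-0.006 -0.01  -1.   ] w 0.098 ff 29.6 ft [-10.6 -13.7  20.4]
-> [0.475 0.265 0.051] tool [ 0.0003  0.0067 -0.0003] n 0.007
```

Request:
apply_moves(
  targets=[
    {"dp":[0,0,0],"rot":[0,0,0],"hand":-0.45},
    {"dp":[0,0,0],"rot":[0,0,0],"hand":-0.45},
    {"dp":[0,0,0],"rot":[0,0,0],"hand":-0.45},
    {"dp":[0,0.006,0],"rot":[0,0,0],"hand":-0.45},
    {"dp":[0,0,0],"rot":[0,0,0],"hand":-0.45},
    {"dp":[0,0,0],"rot":[0,0,0],"hand":-0.45},
    {"dp":[0,0,0],"rot":[0,0,0],"hand":-0.45},
    {"dp":[0,0,0],"rot":[0,0,0],"hand":-0.45},
  ],
)

```text
clock: 38.0
tcp_pos: [0.4772, 0.272, 0.0507]
tcp_rot: [0.996, -0.09, 0.0, -0.0]
ft_force: [-0.4, -0.0, -0.1]
width: 0.277
finger_force: 0.0
```

```bash
python3 -c "
from h import *
go([.476,.2716,.051])"
```

```text
clk 38.0 tcp [0.4772 0.272  0.0507] yaw(y) -100.28 zax [ 0.  0. -1.] w 0.277 ff 0.0 ft [-0.4 -0.  -0.1]
-> [0.476  0.2716 0.051 ] tool [-0.0011  0.0006 -0.0003] n 0.001
```

Free of contact. I rise, move away and look.

Request:
apply_moves(
  targets=[
    {"dp":[0,0,-0.02],"rot":[0,0,0],"hand":-0.45},
    {"dp":[0,0,-0.03],"rot":[0,0,0],"hand":-0.45},
    {"dp":[0,0,-0.05],"rot":[0,0,0],"hand":-0.45},
    {"dp":[0,0.03,-0.05],"rot":[0,0,0],"hand":-0.45},
    {"dp":[0,0.05,-0.03],"rot":[0,0,0],"hand":-0.45},
    {"dp":[0,0.06,0],"rot":[0,0,0],"hand":-0.45},
    {"dp":[0,0.06,0],"rot":[0,0,0],"hand":-0.45},
    {"dp":[0,0,0],"rot":[0,0,0],"hand":-0.45},
  ],
)

```text
clock: 39.0
tcp_pos: [0.4407, 0.0705, 0.2318]
tcp_rot: [0.996, -0.093, 0.0, 0.001]
ft_force: [1.0, 0.7, -1.2]
width: 0.275
finger_force: 0.0
```

Run:
```python
from h import *
a=np.radians(79.9); ex=np.array([np.cos(a),np.sin(a)]); ey=np.array([-ex[1],ex[0]]); ims=[]
for c in("top","scene"):
    p,W=cloud(c); x,y,z=W[...,0],W[...,1],W[...,2]; ims.append(p)
    u=x*ex[0]+y*ex[1]; v=x*ey[0]+y*ey[1]; hsv=cv2.cvtColor(p,cv2.COLOR_RGB2HSV)
    h=(hsv[...,1]>110)&(hsv[...,0]>10)&(hsv[...,0]<35)&(z>.035)&(z<.062)&(u>.25)&(u<.39)&(abs(v+.4225)<.035)
    print(c,"bar u",np.percentile(u[h],[5,50,95]).round(4),h.sum())
    P=W[(x>.43)&(x<.53)&(y>-.21)&(y<-.11)&(z>.188)&(z<.21)]; print("cap",len(P),P.mean(0).round(3))
go()
cv2.imwrite("pics/s6.png",np.vstack([cv2.resize(ims[0][150:300,60:450],None,fx=1.6,fy=1.6),cv2.resize(ims[1][60:280,80:400],(624,330))])[:,:,::-1])
```

```text
top bar u [0.3456 0.3488 0.3542] 72
cap 174 [ 0.477 -0.154  0.197]
scene bar u [0.343  0.3455 0.3498] 41
cap 135 [ 0.478 -0.158  0.195]
clk 39.1 tcp [0.4418 0.0752 0.2318] yaw(y) -100.35 zax [ 0.002  0.001 -1.   ] w 0.275 ff 0.0 ft [0.  1.2 0.6]
```

View pics/s6.png

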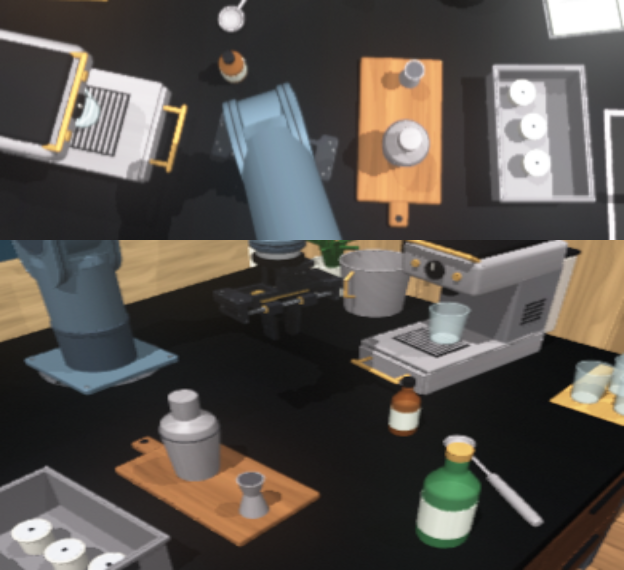

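The shaker stands upright on the board at (405,143), beside the jigger. Three pods stand in the tote. The tray is closed, about 4.5 mm further in than at the start, and I felt its stop. Handing in.

```bash
python3 -c "
from plant import env
print(env.close_job())"
```

```text
the job is handed in; nothing more can be done
None
```

The job is handed in at about 39 s of the 72 s: the shaker is upright on the board beside the jigger, both spent pods are in the tote and the tray is pushed home against its stop; the hand-in gave no verdict.

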